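# Fetch the torpedo level out of the pipe boxing

### The job

The torpedo level has been left inside the white pipe boxing: slide the clear inspection hatch fully open to its end stop by its black grip, then bring the level out through the opening, one end first on the slant because it is longer than the opening, without forcing it against the boxing. Finish still holding it in the gripper, still and a good hand's breadth (100 mm or more) clear above the open hatch, for me to take; leave the hatch fully open and do not disturb the jar, the parts case or the pipe clamp.

Things in the scene. Friction and masses are not known exactly. Their poses are not given: they have to be found in the camera images.
- boxing: Fixed white pipe boxing on the counter. Origin at counter level. 230 mm across (x), y from -270 to +300 mm, flat top 80 mm high, top 6 mm and walls 9 mm thick, hollow, no floor (the counter). Inside, 2 copper pipes along y at x = 78 mm fill x above 67 mm; outside each end they run on 60 mm and down into the counter. Hatch rails, 8 mm wide, 90 mm high, on top at x = -89 and 69, y -90 to 275.
- opening (a point): Centre of the rectangular opening in the boxing's top, 80 mm above the counter: 160 mm along the boxing's y (-80 to +80), 140 mm along its x (-80 to +60 in the boxing's frame; this point is at x = -10). The hollow goes on under the top on both y sides (to y = -261 and +291 mm); the top's underside is at 74 mm.
- hatch (a joint): Travel of the clear plastic hatch along the boxing's +y, in m: 0 = shut, 0.17 = end stop, opening quite free (panel then at y = 84 to 256 mm). Starts at 0 to 0.03. Friction about 2 N, no spring: stays where left. Panel 4 mm thick, 148 (x) by 172 mm (y), its top 85 mm above the counter, between the rails.
- hatch_grip (a point): Middle of the black pull grip on the hatch, 99 mm above the counter: a block 16 mm thick along the boxing's y, 60 mm along its x, 28 mm high (85 to 113 mm above the counter). In the boxing's frame at x = -10 mm, y = 68 mm + hatch travel.
- level: Yellow torpedo level, black ends, green vials: 230 mm long (its y), 22 mm thick (its x), 40 mm high (z), 0.18 to 0.35 kg, loose. Origin at the middle of its underside. Starts upright on its sole on the counter inside the boxing, within 0.1 rad of the boxing's y, its middle within 50 mm (along y) and 10 mm (along x) of under the opening's centre, so one or both ends are under the top.
- level_end_a (a point): Centre of the level's end face at its -y end, 20 mm above its sole.
- level_end_b (a point): Centre of the level's end face at its +y end, 20 mm above its sole.
- clamp: Steel pipe clamp with two ears, 90 by 50 mm, 20 mm high, lying loose on the boxing's top towards its -y end. Origin at its underside. Bystander.
- jar: Glass jar of grommets with steel screw lid, 72 mm across, 87 mm high, on the counter beyond the boxing. Origin at the centre of its base. Bystander.
- parts_case: Black plastic parts case 90 by 130 by 40 mm with press-button latch, on the counter beyond the boxing. Origin at the centre of its underside. Bystander.

How it is judged:
By the outcome, as a careful person would: the job done as asked, in the order asked, and still so for the second after the job is handed in, while the arm keeps its last pose, push and grip.
It also fails if it takes over 50 s, if anything falls off the work surface, if the arm or the gripper's body presses on something with over 40 N, if the wrist force passes 120 N, or if a joint passes its speed limit or range.

### The arm

A 6-joint arm with a two-finger parallel gripper is mounted at the origin on the work surface. World frame = base frame: x ahead of the robot, y to its left, z up, the work surface at z = 0. Lengths are in m, angles in rad, forces in N, time in s.
With the tool pointing down it reaches from about 0.35 to 1 m from the base axis. Payload 7.1 kg.
Tool frame: the origin (TCP) lies midway between the tips of the shut fingers; the grasp point (between the pads) lies robot.grip_depth behind it (robot.grip_depth is the distance from the TCP to the grasp point, in m); z points along the fingers, y is the line along which they close (so a half turn about z gives the same grasp; the last joint's range is limited). The gripper opens to 85 mm and grips with 20 to 120 N. Pads are 22 mm wide; open, the fingers measure 114 mm over their backs; the gripper's body (76 mm by 85 mm) begins 54 mm behind the grasp point. The pads swing forward as they close: fully open they stand 13 mm farther back than shut.
Start: joints at [-1.314, 0.423, 1.63, -0, 1.089, -0.019], TCP at [0.17, -0.601, 0.231] pointing down, gripper open.
Joint ranges: [-3, 3], [-0.9, 2.11], [0.09, 2.58], [-1.31, 4.45], [0.11, 2.69], [-2.54, 2.54]. Speed limits (rad/s): [2.39, 2.39, 3.01, 3.14, 3.14, 3.14].

### API

Orientations are given as a unit quaternion [x, y, z, w].
In Python, from cell import robot, grab_frame, camera_model gives the robot as it stands. The module is installed in compiled form; this text tells all that it offers. Calls block until the motion is done:
- robot.move_ptp(position, orientation): joint-space move of the TCP to a pose.
- robot.move_l(position, rotation=None, velocity=0.15, force_limit=None): straight line of the TCP; rotation=None keeps the orientation; velocity is the mean speed in m/s. With force_limit (N) it stops when the force on the tool has changed by that much, and returns True; else False.
- robot.move_joints(angles): joint-space move.
- robot.command_gripper(opening): finger opening in m; the grip force is fixed at half the most; returns when the fingers have stopped.
- robot.wait(seconds).
- robot.solve_ik(position, orientation): joint angles nearest the present ones, or None.
- grab_frame(name): name is "side" or "top" or "wrist"; returns the picture (400x640x3 uint8, blue, green, red); there is no depth.
- camera_model(name): a dict with "K" (3x3 intrinsics, pixels), "extrinsics" (4x4, takes a point from world to camera coordinates); the wrist camera has in their place "hand_eye" (4x4, takes a point from camera to tool coordinates, whose origin is the TCP and whose axes are the flange's). Camera axes: x right, y up, looking along -z (the intrinsics and any distortion apply to the point x, -y, -z); pixel columns grow to the right and rows downward; lengths in m; the calibration is good to about 2 mm. A picture is of the moment at which its call begins: read the wrist's pose just before it. camera_model takes no time and is no camera call.
A pose or a line that the arm cannot do raises robot.Unreachable and nothing moves.
- robot.hand_in(): hands the job in; it is judged then, once.
Readings, each from a call of its own:
- robot.current_clock(): time.
- robot.current_q(): joint angles.
- robot.current_dq(): joint speeds.
- robot.current_joint_efforts(): joint torques, N m.
- robot.current_tool_pos(): TCP position.
- robot.current_tool_rot(): TCP orientation.
- robot.current_contact_force(): force on the tool from outside, world axes, zero at the start.
- robot.current_wrist_torque(): the same for the moment, N m.
- robot.current_opening(): finger opening in m.
- robot.current_grasp_force(): force on a finger pad.
Only numpy, scipy, OpenCV 4.12 (cv2) and the standard library are available. Lean on these libraries where they do the work, as an engineer would, in place of code of your own. Each camera call takes 0.05 s, during which the arm holds its last target. There are 200 camera calls.

## Working session

There is one attempt and no reset: what is moved stays moved. The work goes in short steps, each a Python script; the robot and the scene stay as the last script left them, time stands still between calls to the robot, and variables do not carry over. Pictures are saved under pics/ and viewed, at most 10 in all, crops included, and the job is handed in when it is done.

```bash
mkdir -p pics; cat > h.py <<'E'
import numpy as np, cv2
from cell import robot, grab_frame, camera_model
from scipy.spatial.transform import Rotation as R
def ray(cam,uv,T=None):
    m=camera_model(cam);K=np.array(m["K"])
    d=m.get("dist",m.get("distortion"))
    p=cv2.undistortPoints(np.array([[uv]],float),K,None if d is None else np.array(d))[0,0]
    v=np.array([p[0],-p[1],-1.])
    if T is None: E=np.linalg.inv(np.array(m["extrinsics"]))
    else: E=T@np.array(m["hand_eye"])
    return E[:3,3],E[:3,:3]@v
def plane(cam,uv,z,T=None):
    o,d=ray(cam,uv,T);return o+d*(z-o[2])/d[2]
def proj(cam,P,T=None):
    m=camera_model(cam);K=np.array(m["K"])
    E=np.array(m["extrinsics"]) if T is None else np.linalg.inv(T@np.array(m["hand_eye"]))
    c=E[:3,:3]@np.asarray(P,float)+E[:3,3]
    u=K@np.array([c[0]/-c[2],-c[1]/-c[2],1]);return u[:2]
def tri(r1,r2):
    (o1,d1),(o2,d2)=r1,r2
    s=np.linalg.lstsq(np.c_[d1,-d2],o2-o1,rcond=None)[0]
    a,b=o1+s[0]*d1,o2+s[1]*d2;return (a+b)/2,np.linalg.norm(a-b)
def toolT():
    T=np.eye(4);T[:3,:3]=R.from_quat(robot.current_tool_rot()).as_matrix();T[:3,3]=robot.current_tool_pos();return T
E
python3 - <<'E'
from h import *
print(robot.current_clock(),robot.grip_depth,robot.current_tool_rot())
for n in("side","top","wrist"):
    m=camera_model(n);print(n,{k:np.round(v,3).tolist() if not isinstance(v,str) else v for k,v in m.items()})
    cv2.imwrite(f"pics/{n}0.png",grab_frame(n))
E
```

```text
0.0 0.0187 [ 9.90506258e-01  1.37465283e-01 -7.67192203e-05 -8.01695312e-04]
side {'K': [[397.263, 0.0, 320.151], [0.0, 397.263, 200.206], [0.0, 0.0, 1.0]], 'extrinsics': [[0.786, -0.618, -0.025, -0.541], [0.345, 0.404, 0.848, -0.265], [-0.514, -0.674, 0.53, -0.544], [0.0, 0.0, 0.0, 1.0]]}
top {'K': [[481.582, 0.0, 325.67], [0.0, 481.582, 192.069], [0.0, 0.0, 1.0]], 'extrinsics': [[-0.004, -1.0, 0.009, -0.061], [0.993, -0.003, 0.116, -0.625], [-0.116, 0.01, 0.993, -0.807], [0.0, 0.0, 0.0, 1.0]]}
wrist {'K': [[277.537, 0.0, 320.56], [0.0, 277.537, 197.296], [0.0, 0.0, 1.0]], 'hand_eye': [[0.001, 0.963, 0.27, 0.068], [1.0, -0.0, -0.0, -0.0], [-0.0, 0.27, -0.963, -0.144], [0.0, 0.0, 0.0, 1.0]]}
```

View pics/top0.png

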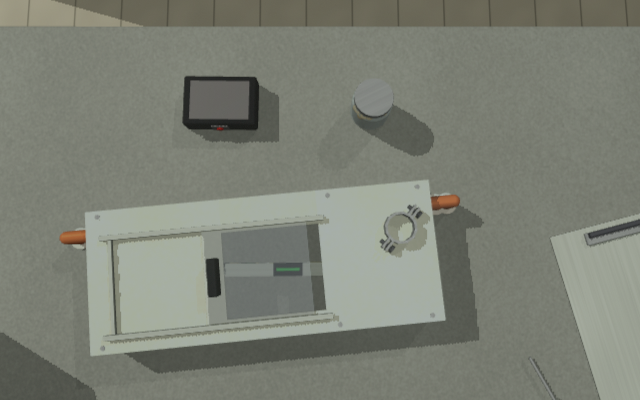

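View pics/side0.png

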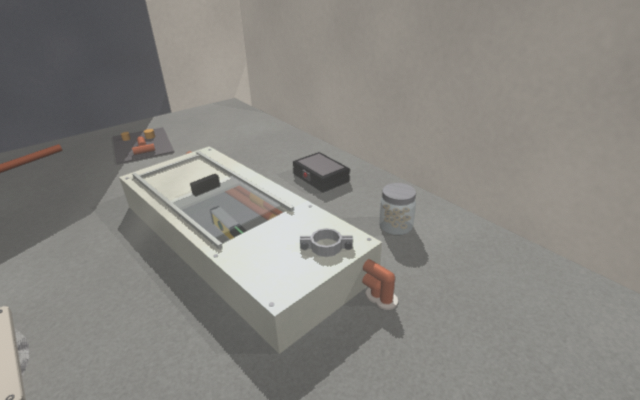

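The top view shows the boxing with corners near (86,212), (429,181), (444,320), (92,355). The hatch is nearly shut, with its grip at (213,277), and the level's vial is at (288,268) under the panel. The side view shows the grip at (205,184), the clamp at (326,240), and the parts case and jar behind the boxing.

```bash
python3 - <<'E'
from h import *
t=cv2.imread("pics/top0.png");s=cv2.imread("pics/side0.png")
# two-view heights: boxing corners and grip
for n,a,b in[("c+x-y",(429,181),(378,243)),("c-x-y",(444,320),(279,312)),("c+x+y",(86,212),(209,150)),("c-x+y",(92,355),(122,178))]:
    print(n,tri(ray("top",a),ray("side",b)),plane("top",a,.08))
def grip(im,roi):
    x0,y0,x1,y1=roi;m=(im[y0:y1,x0:x1].max(2)<55).astype(np.uint8)
    n,l,st,c=cv2.connectedComponentsWithStats(m);i=1+st[1:,4].argmax()
    return c[i]+[x0,y0],st[i],cv2.minAreaRect(np.argwhere(l==i)[:,::-1].astype(np.float32))
g=grip(t,(195,245,226,310));g2=grip(s,(185,165,225,200));print(g,g2)
print("grip",tri(ray("top",g[0]),ray("side",g2[0])))
c=[plane("top",p,.08)[:2] for p in[(86,212),(429,181),(444,320),(92,355)]]
py=(c[0]+c[3])/2-(c[1]+c[2])/2;print("len",np.linalg.norm(py),"wid",np.linalg.norm(c[0]-c[3]),np.linalg.norm(c[1]-c[2]))
yaw=np.arctan2(-py[0],py[1]);print("yaw",yaw)
e=py/np.linalg.norm(py);o=np.mean(c,0)-e*.015;print("origin",o)
ex=np.array([e[1],-e[0]])
gp=plane("top",g[0],.105)[:2]-o;print("grip in box",gp@ex,gp@e)
E
```

```text
c+x-y (array([ 0.63480983, -0.23371069,  0.08156316]), np.float64(0.005796667517101189)) [ 0.63738894 -0.23589429  0.08      ]
c-x-y (array([ 0.41483051, -0.25415302,  0.08474565]), np.float64(0.007606331096977632)) [ 0.41080086 -0.25351385  0.08      ]
c+x+y (array([0.5877125 , 0.33746941, 0.06782651]), np.float64(0.001895091962758445)) [0.58762605 0.33110644 0.08      ]
c-x+y (array([0.36136787, 0.30952621, 0.07778882]), np.float64(0.00453834148101405)) [0.35962234 0.30946755 0.08      ]Traceback (most recent call last):
  File "<stdin>", line 10, in <module>
  File "<stdin>", line 8, in grip
ValueError: attempt to get argmax of an empty sequence
```

```bash
python3 - <<'E'
from h import *
t=cv2.imread("pics/top0.png");s=cv2.imread("pics/side0.png")
def grip(im,roi):
    x0,y0,x1,y1=roi;g=im[y0:y1,x0:x1].max(2);th,m=cv2.threshold(g,0,1,cv2.THRESH_BINARY_INV+cv2.THRESH_OTSU)
    n,l,st,c=cv2.connectedComponentsWithStats(m);i=1+st[1:,4].argmax()
    return c[i]+[x0,y0],st[i],cv2.minAreaRect(np.argwhere(l==i)[:,::-1].astype(np.float32))
g=grip(t,(195,245,224,310));g2=grip(s,(185,165,222,200));print(g,g2)
print("grip",tri(ray("top",g[0]),ray("side",g2[0])))
# top outline of boxing
m=cv2.inRange(t,(150,150,150),(255,255,255))[150:380,70:470]
m=cv2.morphologyEx(m,cv2.MORPH_CLOSE,np.ones((5,5)))
k=max(cv2.findContours(m,cv2.RETR_EXTERNAL,2)[0],key=cv2.contourArea);h=cv2.convexHull(k)
print("quad",cv2.approxPolyDP(h,8,True)[:,0]+[70,150])
c=[plane("top",p,.08)[:2] for p in[(86,212),(429,181),(444,320),(92,355)]]
py=(c[0]+c[3])/2-(c[1]+c[2])/2;print("len",np.linalg.norm(py),"wid",np.linalg.norm(c[0]-c[3]),np.linalg.norm(c[1]-c[2]))
yaw=np.arctan2(-py[0],py[1]);print("yaw",yaw)
e=py/np.linalg.norm(py);o=np.mean(c,0)-e*.015;print("origin",o)
ex=np.array([e[1],-e[0]])
gp=plane("top",g[0],.108)[:2]-o;print("grip in box",gp@ex,gp@e)
np.save("box.npy",[o[0],o[1],yaw])
E
```

```text
(array([212.91355599, 277.11198428]), array([ 11,  13,  15,  39, 509], dtype=int32), ((17.89847755432129, 32.078678131103516), (38.33091354370117, 13.323198318481445), 85.91438293457031)) (array([204.83108108, 184.80855856]), array([  5,   9,  31,  23, 444], dtype=int32), ((19.896549224853516, 19.741378784179688), (15.041322708129883, 30.82542610168457), 68.19859313964844))
grip (array([0.48154492, 0.11633684, 0.09891773]), np.float64(0.000999850008059591))
quad [[427 180]
 [444 319]
 [ 91 355]
 [ 73 245]
 [ 86 212]]
len 0.5672408574399775 wid 0.2290282358495589 0.22727209763995646
yaw 0.08909360691610771
origin [0.50019418 0.02285096]
grip in box -0.00948021358249699 0.09247284157491652
```

```bash
cat >> h.py <<'E'
try:
    ox,oy,yaw=np.load("box.npy")
    def W(x,y,z):
        c,s=np.cos(yaw),np.sin(yaw);return np.array([ox+c*x-s*y,oy+s*x+c*y,z])
    def B(p):
        c,s=np.cos(yaw),np.sin(yaw);d=np.array(p)[:2]-[ox,oy];return np.array([c*d[0]+s*d[1],-s*d[0]+c*d[1],*np.array(p)[2:]])
    QD=(R.from_euler('z',yaw)*R.from_euler('x',np.pi))
except FileNotFoundError: pass
E
python3 - <<'E'
from h import *
q=QD.as_quat();g=B([.48154,.11634,0])
print(g)
z=.108-robot.grip_depth
robot.move_ptp(W(g[0],g[1],.19),q)
robot.move_l(W(g[0],g[1],z),velocity=.12,force_limit=15)
robot.command_gripper(0.0)
print(robot.current_opening(),robot.current_grasp_force(),robot.current_tool_pos())
r=robot.move_l(W(g[0],.238+.012,z),velocity=.08,force_limit=12)
print("stop",r,B(robot.current_tool_pos()),robot.current_contact_force())
robot.command_gripper(.085)
p=B(robot.current_tool_pos());robot.move_l(W(p[0],p[1],.22),velocity=.2)
for i,y in enumerate((.12,-.10)):
    robot.move_l(W(-.01,y,.25),velocity=.25)
    np.save(f"T{i}.npy",toolT());cv2.imwrite(f"pics/w{i}.png",grab_frame("wrist"))
cv2.imwrite("pics/top1.png",grab_frame("top"))
a=cv2.imread("pics/w0.png");b=cv2.imread("pics/w1.png");cv2.imwrite("pics/w01.png",np.vstack([a,b])[::,:][50:])
cv2.imwrite("pics/w01.png",np.vstack([a[60:360],b[60:360]]))
print(robot.current_clock())
E
```

```text
[-0.01026194  0.09477802  0.        ]
0.014870842858008555 60.20184516906738 [0.48162786 0.11632524 0.08963626]
stop True [-0.01066175  0.23874805  0.08963573] [ 0.01904036 -4.54011114  5.06721028]
9.475
```

View pics/w01.png

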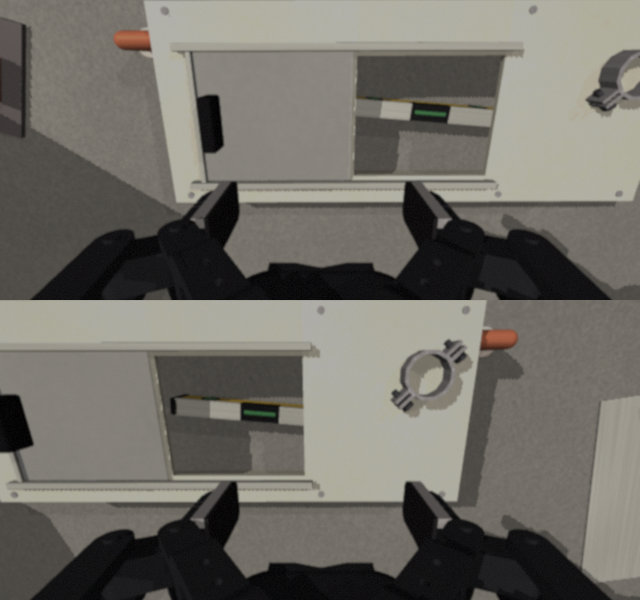

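The upper picture (from the +y side) shows the hatch fully open, the panel edge at column 355, and the level's vial at (430,172). In the lower picture the level's black +y end is at (173,~165) and the vial at (261,173). The level's −y end is hidden under the top.

```bash
python3 - <<'E'
from h import *
T=[np.load(f"T{i}.npy") for i in(0,1)];im=[cv2.imread(f"pics/w{i}.png") for i in(0,1)]
v=[]
for i in(0,1):
    b,g,r=[im[i][...,k].astype(int) for k in range(3)]
    m=((g-r>25)&(g-b>8)).astype(np.uint8);m[:100]=0;m[240:]=0
    n,l,st,c=cv2.connectedComponentsWithStats(m);k=1+st[1:,4].argmax();v.append(c[k]);print(c[k],st[k])
P,e=tri(ray("wrist",v[0],T[0]),ray("wrist",v[1],T[1]));print("vial",P,B(P),e)
k=[cv2.resize(im[0][130:210,350:510],None,fx=5,fy=3.6,interpolation=2),cv2.resize(im[1][130:210,160:320],None,fx=5,fy=3.6,interpolation=2)]
cv2.imwrite("pics/z.png",np.vstack(k))
E
```

```text
[429.96969697 172.91666667] [415 170  31   7 132]
[259.22962963 173.02962963] [244 170  32   7 135]
vial [0.49332469 0.001761   0.04194524] [-0.00871874 -0.02039509  0.04194524] 8.914054762037205e-05
```

View pics/z.png

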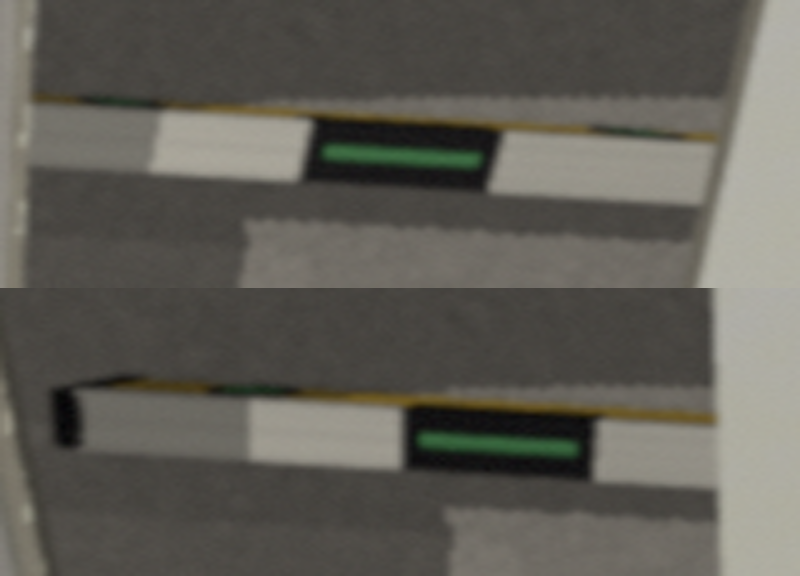

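```bash
cat > plan.py <<'E'
from h import *
L,H=230.,40.
def rsdf(p,r):  # signed distance to axis-aligned rect (x0,x1,z0,z1)
    c=np.array([(r[0]+r[1])/2,(r[2]+r[3])/2]);h=np.array([(r[1]-r[0])/2,(r[3]-r[2])/2])
    d=abs(p-c)-h;return np.linalg.norm(np.maximum(d,0),axis=-1)+np.minimum(d.max(-1),0)
OB=[(-270,-80,74,80),(80,300,74,80),(84,256,80,85),(230,247,85,113)]
g=np.linspace(0,1,60)
edge=np.vstack([np.c_[g*L,0*g],np.c_[g*L,0*g+H],np.c_[0*g,g*H],np.c_[0*g+L,g*H]])
def clear(yl,zl,th):
    c,s=np.cos(th),np.sin(th);M=np.array([[c,s],[-s,c]])
    P=edge@M+[yl,zl];best=P[:,1].min()
    for r in OB:
        best=min(best,rsdf(P,r).min())
        k=np.array([(a,b) for a in r[:2] for b in r[2:]],float)
        best=min(best,rsdf((k-[yl,zl])@M.T,(0,L,0,H)).min())
    return best
E
python3 - <<'E'
from plan import *
T=np.load("T1.npy")
a=plane("wrist",(170.6,166.1),.041,T);b=plane("wrist",(303,176.7),.041,T)
A,Bb=B(a),B(b);print("end_b",A,"pt",Bb,"rel yaw",np.arctan2(-(A-Bb)[0],(A-Bb)[1]))
for th in [0,4,8,12,16,18,20,22,25,28,32,36]:
    t=np.radians(th);best=max((clear(y,z,t),y,z) for y in np.arange(-175,-60,2.) for z in (3,4,5,6))
    print(th,np.round(best,1))
E
```

```text
end_b [-0.00023021  0.0924994   0.041     ] pt [-0.01362278 -0.07644342  0.041     ] rel yaw -0.07910731940546317
0 [  6. -61.   6.]
4 [  6. -61.   6.]
8 [   6. -149.    6.]
12 [   6. -147.    6.]
16 [   6. -147.    6.]
18 [   5. -145.    5.]
20 [   4.7 -139.     5. ]
22 [   5.4 -127.     6. ]
25 [   6. -101.    6.]
28 [  6. -79.   6.]
32 [  6. -61.   6.]
36 [  6. -61.   6.]
```

```bash
cat >> plan.py <<'E'
S,HG=125.,26.
PATH=[(-136.5,6,0),(-155,6,0),(-152,6,5),(-149,5.5,10),(-147,5,15),(-144,5,18),(-139,5,20),(-127,5.5,22),(-110,6,25),(-93,8,30),(-85,15,34),(-55,40,38),(-20,75,40),(0,110,40),(0,160,25)]
def pose(yl,zl,deg,sgn,dyaw=0.,x=-.008):
    t=np.radians(deg);c,s=np.cos(t),np.sin(t)
    g=W(x,(yl+S*c-HG*s)/1e3,(zl+S*s+HG*c)/1e3)
    Rt=R.from_euler('z',yaw+dyaw)*R.from_euler('x',t+np.pi)*R.from_euler('z',sgn*np.pi/2)
    return g+robot.grip_depth*Rt.as_matrix()[:,2],Rt.as_quat()
E
python3 - <<'E'
from plan import *
for a,b in zip(PATH,PATH[1:]):
    print(a,b,np.round(min(clear(*(m:=np.array(a)+(np.array(b)-a)*f)[:2],np.radians(m[2])) for f in np.linspace(0,1,11)),1))
for sg in(1,-1):
    print(sg)
    for w in PATH+[(-115,260,0)]:
        q=robot.solve_ik(*pose(*w,sg));print(w,None if q is None else np.round(q,2))
print(np.round(robot.current_q(),2))
E
```

```text
(-136.5, 6, 0) (-155, 6, 0) 6.0
(-155, 6, 0) (-152, 6, 5) 6.0
(-152, 6, 5) (-149, 5.5, 10) 5.5
(-149, 5.5, 10) (-147, 5, 15) 5.0
(-147, 5, 15) (-144, 5, 18) 5.0
(-144, 5, 18) (-139, 5, 20) 3.8
(-139, 5, 20) (-127, 5.5, 22) 3.5
(-127, 5.5, 22) (-110, 6, 25) 5.3
(-110, 6, 25) (-93, 8, 30) 6.0
(-93, 8, 30) (-85, 15, 34) 6.1
(-85, 15, 34) (-55, 40, 38) 2.2
(-55, 40, 38) (-20, 75, 40) 2.2
(-20, 75, 40) (0, 110, 40) 42.8
(0, 110, 40) (0, 160, 25) 73.1
1
(-136.5, 6, 0) None
(-155, 6, 0) None
(-152, 6, 5) None
(-149, 5.5, 10) None
(-147, 5, 15) [-0.19  0.58  1.98  0.4   0.69  2.54]
(-144, 5, 18) [-0.22  0.58  1.98  0.45  0.74  2.48]
(-139, 5, 20) [-0.23  0.58  1.97  0.49  0.76  2.44]
(-127, 5.5, 22) [-0.23  0.58  1.97  0.53  0.79  2.41]
(-110, 6, 25) [-0.23  0.58  1.97  0.58  0.82  2.38]
(-93, 8, 30) [-0.25  0.58  1.96  0.65  0.9   2.31]
(-85, 15, 34) [-0.28  0.58  1.95  0.69  0.97  2.27]
(-55, 40, 38) [-0.26  0.54  1.95  0.73  1.04  2.28]
(-20, 75, 40) [-0.22  0.48  1.96  0.76  1.09  2.33]
(0, 110, 40) [-0.18  0.41  1.96  0.76  1.13  2.41]
(0, 160, 25) None
(-115, 260, 0) None
-1
(-136.5, 6
[... 160 characters left out ...]
 [-0.14  0.58  2.    0.29  0.62 -0.47]
(-147, 5, 15) [-0.19  0.58  1.98  0.4   0.69 -0.6 ]
(-144, 5, 18) [-0.22  0.58  1.98  0.45  0.74 -0.67]
(-139, 5, 20) [-0.23  0.58  1.97  0.49  0.76 -0.7 ]
(-127, 5.5, 22) [-0.23  0.58  1.97  0.53  0.79 -0.73]
(-110, 6, 25) [-0.23  0.58  1.97  0.58  0.82 -0.76]
(-93, 8, 30) [-0.25  0.58  1.96  0.65  0.9  -0.83]
(-85, 15, 34) [-0.28  0.58  1.95  0.69  0.97 -0.87]
(-55, 40, 38) [-0.26  0.54  1.95  0.73  1.04 -0.86]
(-20, 75, 40) [-0.22  0.48  1.96  0.76  1.09 -0.81]
(0, 110, 40) [-0.18  0.41  1.96  0.76  1.13 -0.73]
(0, 160, 25) [-0.01  0.29  1.95  0.52  1.02 -0.4 ]
(-115, 260, 0) [ 0.04  0.18  1.88 -0.    1.08 -0.05]
[-0.17  0.22  1.87 -0.    1.05  1.31]
```

```bash
sed -i 's/(-85,15,34),(-55,40,38),(-20,75,40),(0,110,40)/(-80,15,34),(-35,40,36),(0,80,38),(10,110,38)/' plan.py
python3 - <<'E'
from plan import *
print(min(clear(*(m:=np.array(a)+(np.array(b)-a)*f)[:2],np.radians(m[2])) for a,b in zip(PATH[9:],PATH[10:]) for f in np.linspace(0,1,11)))
st=(-136.5,0,0);p,q=pose(*st,-1,-.079)
robot.command_gripper(.06)
robot.move_ptp(p+[0,0,.16],q)
print(robot.move_l(p,velocity=.12,force_limit=12))
robot.command_gripper(0.)
print(robot.current_opening(),robot.current_grasp_force(),robot.current_contact_force(),robot.current_tool_pos(),p)
p,q=pose(*PATH[0],-1,-.079)
print(robot.move_l(p,velocity=.03,force_limit=20),robot.current_contact_force(),robot.current_wrist_torque())
p,q=pose(*PATH[1],-1,0)
print(robot.move_l(p,q,velocity=.03,force_limit=15),robot.current_contact_force())
np.save("T2.npy",toolT());w=grab_frame("wrist");cv2.imwrite("pics/w2.png",w);cv2.imwrite("pics/s2.png",grab_frame("side"))
print(robot.current_clock())
E
```

```text
8.0
False
0.021355147304852606 59.94932413101196 [-0.3390883   0.24643597  6.76039936] [0.49359814 0.01070058 0.00782784] [0.49324914 0.01068476 0.0073    ]
False [-0.29933499 -0.54133266 -3.55660913] [ 0.07082166  0.04193515 -0.03728967]
False [ 1.13051264  0.45894866 -3.569513  ]
14.1833
```

View pics/w2.png

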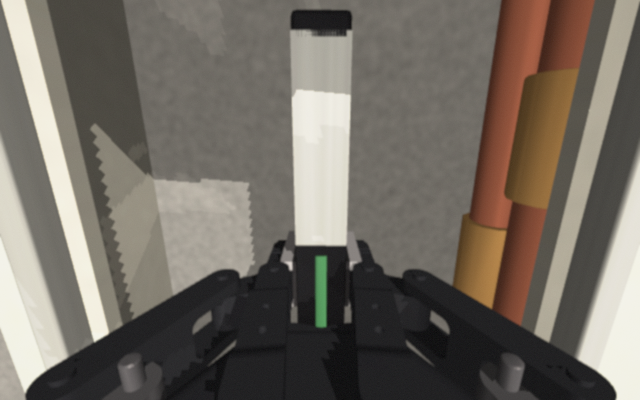

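The level is held square in the pads, with its +y end at about (321,11), clear inside the opening and aligned with it. Next I check that end's position, then run the slanted exit.

```bash
python3 - <<'E'
from plan import *
T=np.load("T2.npy");e=B(plane("wrist",(321,11),.046,T));print("end_b",e)
if not .068<e[1]<.079: raise SystemExit("check")
for w in PATH[2:10]:
    p,q=pose(*w,-1)
    r=robot.move_l(p,q,velocity=.03,force_limit=10)
    print(w,r,np.round(robot.current_contact_force(),1),round(robot.current_opening(),4))
    if r: break
cv2.imwrite("pics/s3.png",grab_frame("side"));cv2.imwrite("pics/w3.png",grab_frame("wrist"))
print(robot.current_clock())
E
```

```text
end_b [-0.00807904  0.07511537  0.046     ]
(-152, 6, 5) False [-0.7 -0.1 -2.6] 0.0214
(-149, 5.5, 10) False [-0.4  0.  -3. ] 0.0211
(-147, 5, 15) False [ 0.5  0.1 -3. ] 0.0211
(-144, 5, 18) False [-0.   0.1 -2. ] 0.0213
(-139, 5, 20) False [-0.4 -0.5 -2.7] 0.0214
(-127, 5.5, 22) False [-0.   0.  -2.8] 0.0215
(-110, 6, 25) False [ 0.4 -0.4 -2. ] 0.0213
(-93, 8, 30) False [-0.1  0.  -2.5] 0.0217
18.3333
```

View pics/s3.png

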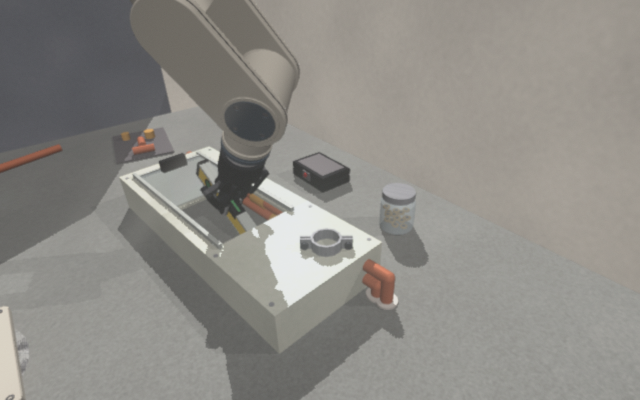

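The side view shows the level slanted, with its +y end up through the opening at (203,172). The hatch, clamp (326,240), jar and parts case are untouched, and forces are only the level's weight, so I carry on out.

```bash
python3 - <<'E'
from plan import *
for w in PATH[10:]+[(-115,260,0)]:
    p,q=pose(*w,-1)
    r=robot.move_l(p,q,velocity=.05,force_limit=10)
    print(w,r,np.round(robot.current_contact_force(),1),round(robot.current_opening(),4))
    if r: break
robot.wait(.5)
cv2.imwrite("pics/s4.png",np.hstack([cv2.resize(grab_frame("side")[60:],(400,213)),cv2.resize(grab_frame("top"),(400,250))[:213]]))
w=grab_frame("wrist");cv2.imwrite("pics/w4.png",w)
a=cv2.resize(grab_frame("side"),(400,250));b=cv2.resize(grab_frame("top"),(400,250))
cv2.imwrite("pics/f.png",np.vstack([np.hstack([a,b]),np.hstack([cv2.resize(w,(400,250)),a*0])]))
print(robot.current_clock(),np.abs(robot.current_dq()).max())
E
```

```text
(-80, 15, 34) False [-0.3 -0.4 -2.9] 0.021
(-35, 40, 36) False [ 0.6  0.6 -2.9] 0.0215
(0, 80, 38) False [-0.3  0.2 -3.3] 0.021
(10, 110, 38) False [ 0.2 -0.3 -2.9] 0.021
(0, 160, 25) False [-0.2 -0.  -2.3] 0.0211
(-115, 260, 0) False [ 0.7  0.1 -2.8] 0.0212
25.8167 0.0011389421586737824
```

View pics/f.png

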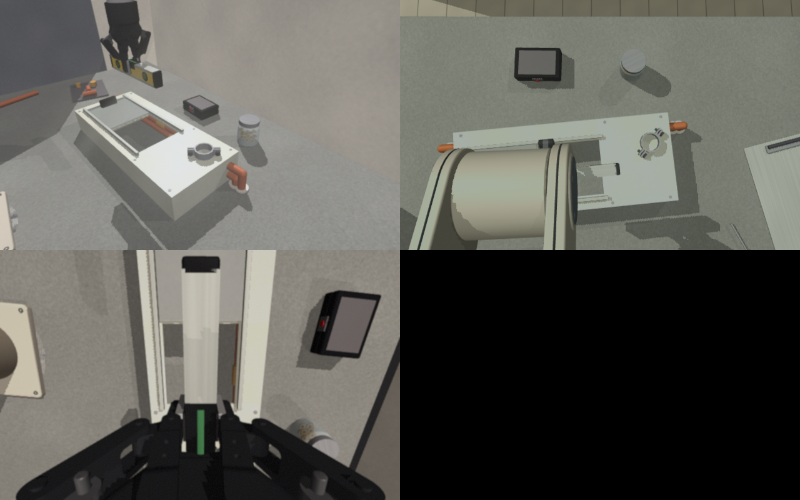

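The level is out, held flat and well above the boxing. The hatch is open, with its grip at about (172,162) in the full side picture, and the bystanders have not moved. One numeric check of the hatch, then hand in.

```bash
python3 - <<'E'
from h import *
s=cv2.imread("pics/s3.png");m=(s[145:178,155:192].max(2)<80).astype(np.uint8)
n,l,st,c=cv2.connectedComponentsWithStats(m);k=1+st[1:,4].argmax()
print("seen",c[k]+[155,145],"expected",proj("side",W(-.01,.238,.099)))
print(robot.current_tool_pos(),robot.current_grasp_force());print(robot.hand_in())
E
```

```text
seen [169.6744186  162.68837209] expected [173.55359481 162.96903324]
[0.49135574 0.03209121 0.26729748] 58.68713915348053
the job is handed in; nothing more can be done
None
```

The hatch was slid to its end stop and the level came out one end first with no contact forces beyond its own weight. It was handed in at about 26 s, held still about 175 mm above the open hatch panel. The jar, parts case and clamp look undisturbed in the pictures.

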